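Box up the gouge and hook the lid

ROBOT

A 6-joint arm with a two-finger parallel gripper is mounted at the origin on the work surface. World frame = base frame: x ahead of the robot, y to its left, z up, the work surface at z = 0. Lengths are in m, angles in rad, forces in N, time in s.
With the tool pointing down it reaches from about 0.35 to 0.975 m from the base axis. Payload 4.9 kg.
Tool frame: the origin (TCP) lies at the very end of the fingers, on their centre line; the grasp point (between the pads) lies 19 mm behind it; z points along the fingers, x is the direction in which the jaws open and shut, and the axes are right-handed (so a half turn about z gives the same grasp; the last joint's range is limited). The gripper opens to 85 mm and grips with 20 to 120 N. Pads are 22 mm wide; open, the fingers measure 114 mm over their backs; the gripper's body (76 mm by 85 mm) begins 54 mm behind the grasp point. The pads swing forward as they close: fully open they stand 13 mm farther back than shut.
Start: joints at [-1.374, 0.053, 1.613, -0, 1.476, -0.119], TCP at [0.194, -0.594, 0.231] pointing down, gripper open.
Joint ranges: [-3.01, 3.01], [-1.01, 2.22], [0.06, 2.58], [-1.02, 4.17], [0.09, 2.62], [-3.14, 3.14]. Speed limits (rad/s): [2.57, 2.57, 3.14, 3.14, 3.14, 3.14].

INTERFACE

Orientations are given as a rotation vector (axis times angle).
In Python, from station import readout, viewer, ctrl, nets gives the robot as it stands. The module is installed in compiled form; this text tells all that it offers.
- The arm moves only by the tool step_arm, never from a script. Its argument "moves" is a list that holds one entry, the list of rows, each a list of 4 numbers: the shift along the world's x, y, z in cm, then the turn about the world's z in rad. In form: [[[dx, dy, dz, yaw], ...]]. A call has 1 to 10 rows; each row shifts and turns the commanded pose from where the row before left it; what a row does not reach is not made up. A row lasts 1/12 s, in which the tool goes at most 41.7 mm and 7.16 degrees, less where a joint would pass 70% of its speed; a pose out of reach is approached as far as the arm can. A call is refused whole if a number of a shift passes 4.17 or a number of a turn 0.125, either way. A call with a gripper value outside its range is refused whole. "grip" is the closure, from 0 (fully open) to 1 (shut), set as the call begins (left out, the last holds). The fingers move at their own pace and stop on an object; "squeeze" is the grip in N (left out, the last holds). Time passes only in rows, so rows that do not move let the fingers close. It gives the time, the measured TCP pose, the force and the opening at its end, in the units of the state.
- readout.get_obs(): the state, without advancing time (a new reading comes with each control period).
- viewer.get_image(name): name is "scene" or "top" or "wrist"; returns the picture (420x560x3 uint8, blue, green, red); there is no depth.
- viewer.calibration(name): a dict with "camera_matrix" (3x3 intrinsics, pixels), "k1" (the pictures are not rectified: a ray, as slopes to the right and down, at radius r is drawn at 1 + k1 r^2 times it, then the intrinsics apply), "R" (3x3) and "t" (3): a world point X has camera coordinates R X + t. Camera axes: x right, y down, z forward; pixel columns grow to the right and rows downward; lengths in m; the calibration is good to about 2 mm. A picture is of the moment at which its call begins: read the wrist's pose just before it. calibration takes no time and is no camera call; for the wrist camera it gives the pose at the moment of the call.
- ctrl.finish_job(): hands the job in, once; it reports no verdict.
Trained networks look in the newest picture that a camera, given by its name, has taken for a name from the list of things; names that differ only in an ending like _2 or _b are one class to them, and where a whole thing is asked for, a point or a joint stands for the part that bears it (a point fixed in the world has none). Each returns a list of dicts, best first, with "confidence" (0 to 1); they miss things now and then, are a little off and sometimes report something else, mostly with a low value. They report only what shows in the picture. A call takes as long as a camera call. They do not tell look-alikes from the thing itself.
- nets.masks_of(camera, thing): "region" (420x560 bool, what is visible of it) and "box" ([left, top, right, bottom] in pixels, round what is visible of it).
- nets.pinpoint(camera, thing): "at" ([column, row] in pixels: a listed point, or the origin of a listed thing).
The state is a dict: "t": time; "q": joint angles; "dq": joint speeds; "effort": joint torques, N m; "tool_pos": TCP position; "tool_rot": TCP orientation; "contact_force": force on the tool from outside, world axes, zero at the start; "wrist_torque": the same for the moment, N m; "opening": finger opening in m.
Only numpy, scipy, OpenCV 4.12 (cv2) and the standard library are available. Lean on these libraries where they do the work, as an engineer would, in place of code of your own. Each camera call takes 0.05 s, during which the arm holds its last target. There are 200 camera calls.

TASK

Take the wooden-handled gouge from the sloping rest, drawing it out to the front from under the light bar, and lay it (do not drop it) in the empty berth of the chisel box, lying in its two cradles the same way as the gouge already there. Let go of it, then shut the lid fully, and then swing the steel hook on the front of the box fully down over the lid's stud. Leave the gouge already in the box and all the other things on the bench as they are.

Things in the scene. Friction and masses are not known exactly. Their poses are not given: they have to be found in the camera images.
- gouge: The gouge to put away, 90 g: round light wooden handle 26 mm in diameter, 96 mm long, then a thin steel blade 60 mm long (8 mm shank, tip 12 x 5 mm). Origin on the axis at mid-handle; x along the axis to the blade (handle x = -48 to +48 mm, tip at +108 mm). At the start it lies in one of the rest's two lanes, blade end up and to the back, 30 degrees above level.
- file: Bystander in the other lane of the rest: a bare round steel file without handle, 16 mm in diameter, 150 mm long; origin on its axis 48 mm from the lower end, x along it towards the upper end. Leave it.
- rest: Fixed wooden rest; origin under its centre, x level from its open front (to mid-bench) to its back, z up. Board rising 30 degrees to +x; lanes at y = +36, -36 mm, each with two V cradles 64 mm apart; mid-handle, free between them, lies at x = -14, z = 85 mm, axis 28 mm off the board. The handle stands on a lip as high as the axis: lift 20 to 25 mm square to the slope to clear it.
- bar_edge (a point): Middle of the lower front edge (rest x = -12, z = 200 mm) of a slim light bar, 32 mm deep (x), 220 mm wide, 14 mm high, held across the rest above the handles; brackets run back from its ends to two posts at x = 96, y = +103, -103 mm. A vertical gripper does not fit over the handle: come in tilted about square to the slope; after lifting off the cradles go level out to the front.
- box: Fixed wooden box, open on top, 188 (x) x 182 (y) x 60 mm high, walls and floor 6 mm; origin under its centre, x from its front (robot side) to its back (lid hinge), z up. Two berths, each with two V cradles (x = -62 and +2 mm, 8 mm thick, 36 mm wide, tops 34 mm up) holding a gouge along x, blade to +x. One holds a gouge; the empty one has a bit of felt on its floor.
- berth_left (a point): Where the middle of a gouge's handle lies in the berth at the box's +y side: 34 mm above the bench, at x = -30, y = +36 mm of the box.
- berth_right (a point): The same for the berth at the box's -y side (x = -30, y = -36 mm).
- gouge2: A second, identical gouge that already lies in one of the two berths (same origin and axes as the first). Leave it.
- lid (a joint): Angle of the lid in rad: 0 shut, grows as it opens upward about the box's back rim; about 1.6 to 1.75 at the start (just past upright, leaning away from the robot); a stiff hinge that stays where it is left (some 2 to 3 N at the edge move it).
- lid_hinge (a point): Middle of the lid's hinge line, at the back rim of the box, 60 mm above the bench; its axes are the box's. The lid is a wooden panel 188 mm long from the hinge to its free edge, 182 mm wide and 10 mm thick, its underside in the plane of the hinge line.
- lid_edge (a point): Middle of the lid's free edge on its outer (upper when shut) face. A steel tab with a stud stands on this edge 30 mm towards the box's -y side; shut, it hangs 28 mm down in front of the box.
- hook (a joint): Angle of the hook in rad: 0 fully down, level across the front of the box and resting on the lid's stud; it grows as the hook is swung up in the plane of the box's front, at most 1.5; 0.8 to 1.3 at the start. It stays where it is left (about 1 N moves it).
- hook_pivot (a point): The hook's pivot, 22 mm in front of the box's front face, 50 mm to the +y side of its middle, 50 mm above the bench; its axes are the box's. The hook is a steel bar 10 mm thick (box x) and 8 mm high, about this axis; when down it points to the box's -y.
- hook_knob (a point): Centre of the 18 mm ball at the hook's free end, 102 mm from the pivot.
- mallet: Bystander: round wooden carver's mallet, 86 mm in diameter, 200 mm high, standing on its head; origin under it.
- slip: Bystander: small brown slip stone 90 x 30 x 12 mm between the box and the rest; origin under its centre.
- jar: Bystander: glass jar 70 mm in diameter, 100 mm high; origin under it.
- can: Bystander: metal can 80 mm in diameter, 110 mm high; origin under it.
Mind the look-alikes: they are no part of the job. What is shaped like the gouge2 but orange or purple is not meant.

How it is judged:
By the outcome, as a careful person would: the job done as asked, in the order asked, and still so for the second after the job is handed in, with the robot touching nothing.
It also fails if it takes over 67 s, if anything falls off the work surface, if the arm or the gripper's body presses on something with over 40 N, if the wrist force passes 120 N, or if a joint passes its speed limit or range.

## Working session

There is one attempt and no reset: what is moved stays moved. The work goes in short steps, Python scripts to look and compute and a tool call to move; the robot and the scene stay as the last step left them, time stands still between calls to the robot, and variables do not carry over. Pictures are saved under pics/ and viewed, about 8 in all and at most 12, crops included, and the job is handed in when it is done.

Besides the shell and the picture viewer there is one more tool, called after "Request:" in YAML: its name, and indented under it one key for each argument. step_arm: Moves the arm, as the interface text tells. Its arguments: {"type":"object","properties":{"moves":{"type":"array","items":{"type":"array","items":{"type":"array","items":{"type":"number"}}}},"grip":{"type":"number"},"squeeze":{"type":"number"}},"required":["moves"]}

```bash
mkdir -p pics
cat > h.py <<'E'
import numpy as np, cv2
from station import readout, viewer, ctrl, nets
from scipy.spatial.transform import Rotation as R
def ray(c,px):
    k=viewer.calibration(c) if isinstance(c,str) else c
    K=np.array(k["camera_matrix"]);p=np.array([(px[0]-K[0,2])/K[0,0],(px[1]-K[1,2])/K[1,1]]);u=p.copy()
    for _ in range(20): u=p/(1+k["k1"]*(u@u))
    Rm=np.array(k["R"]);t=np.array(k["t"])
    d=Rm.T@np.array([u[0],u[1],1]);return -Rm.T@t,d/np.linalg.norm(d)
def onz(c,px,z):
    o,d=ray(c,px);return o+d*(z-o[2])/d[2]
def proj(c,X):
    k=viewer.calibration(c) if isinstance(c,str) else c
    x=np.array(k["R"])@np.array(X)+np.array(k["t"]);u=x[:2]/x[2];u=u*(1+k["k1"]*(u@u));K=np.array(k["camera_matrix"])
    return np.array([K[0,0]*u[0]+K[0,2],K[1,1]*u[1]+K[1,2]])
def tri(c1,p1,c2,p2):
    o1,d1=ray(c1,p1);o2,d2=ray(c2,p2);A=np.stack([d1,-d2],1);s=np.linalg.lstsq(A,o2-o1,rcond=None)[0]
    a=o1+d1*s[0];b=o2+d2*s[1];return (a+b)/2,np.linalg.norm(a-b)
E
python3 - <<'E'
from h import *
np.set_printoptions(precision=3,suppress=True)
o=readout.get_obs();print(o["t"],o["tool_pos"],R.from_rotvec(o["tool_rot"]).as_matrix())
ims=[]
for c in ["scene","top"]:
    im=viewer.get_image(c);cv2.imwrite(f"pics/{c}0.png",im);ims.append(im)
    k=viewer.calibration(c);print(c,-np.array(k["R"]).T@np.array(k["t"]))
P={}
for n in ["gouge","file","rest","bar_edge","box","berth_left","berth_right","gouge2","lid_hinge","lid_edge","hook_pivot","hook_knob","mallet","slip","jar","can"]:
    for c in ["scene","top"]:
        r=nets.pinpoint(c,n);P[n,c]=r
        print(n,c,[(np.round(x["at"],1).tolist(),round(x["confidence"],2)) for x in r[:4]])
    if P[n,"scene"] and P[n,"top"]:
        print("   tri",*tri("scene",P[n,"scene"][0]["at"],"top",P[n,"top"][0]["at"]))
E
```

```text
0.0 [ 0.194 -0.593  0.23 ] [[ 0.311 -0.951 -0.   ]
 [-0.951 -0.311  0.002]
 [-0.002 -0.    -1.   ]]
scene [0.947 0.589 1.102]
top [0.378 0.081 1.544]
gouge scene [([385.0, 228.6], 0.97), ([284.1, 176.6], 0.9), ([411.3, 315.9], 0.72), ([174.3, 157.5], 0.65)]
gouge top [([322.8, 272.6], 0.84), ([391.1, 194.3], 0.75), ([241.9, 210.9], 0.73), ([150.2, 256.0], 0.68)]
   tri [0.332 0.092 0.008] 0.31818049191926545
file scene [([191.1, 145.8], 0.66)]
file top [([393.5, 219.7], 0.54)]
   tri [ 0.534 -0.244  0.094] 0.0008108404670701401
rest scene [([182.6, 174.1], 0.72), ([189.7, 260.5], 0.48)]
rest top [([389.7, 212.6], 0.68)]
   tri [ 0.568 -0.258 -0.013] 0.006427180259053193
bar_edge scene [([174.2, 122.0], 0.97), ([364.5, 368.8], 0.21)]
bar_edge top [([400.3, 205.9], 0.86), ([145.2, 197.5], 0.58)]
   tri [ 0.562 -0.241  0.203] 0.010522942882440113
box scene [([296.1, 285.4], 0.91)]
box top [([232.7, 206.9], 0.56)]
   tri [0.568 0.208 0.001] 0.009798931761155745
berth_left scene [([313.9, 277.8], 0.67), ([297.3, 289.1], 0.26)]
berth_left top [([218.9, 220.7], 0.97)]
   tri [0.529 0.238 0.
[... 957 characters left out ...]
([240.9, 244.3], 0.54), ([241.8, 209.8], 0.39)]
   tri [0.456 0.169 0.13 ] 0.00033347278799328035
mallet scene [([366.0, 368.7], 0.83)]
mallet top [([144.1, 201.1], 0.84), ([308.8, 217.7], 0.49), ([219.1, 219.6], 0.2)]
   tri [0.584 0.463 0.006] 0.0045604639109804905
slip scene [([239.1, 219.1], 0.79)]
slip top [([312.3, 214.1], 0.6)]
   tri [ 0.553 -0.025  0.009] 0.0022337226423951107
jar scene [([188.2, 260.4], 0.95)]
jar top [([309.0, 157.3], 0.92), ([242.8, 213.5], 0.26)]
   tri [ 0.722 -0.015  0.002] 0.00042245008404266594
can scene [([243.1, 127.6], 0.81), ([331.7, 246.7], 0.57), ([277.2, 308.2], 0.56)]
can top [([400.1, 288.2], 0.93)]
   tri [ 0.341 -0.28   0.004] 0.010175618918478114
```

View pics/scene0.png

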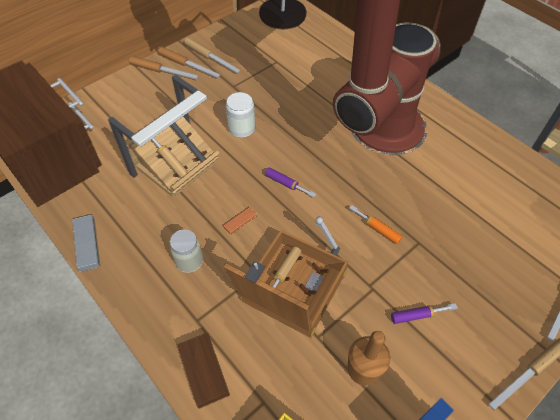

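View pics/top0.png

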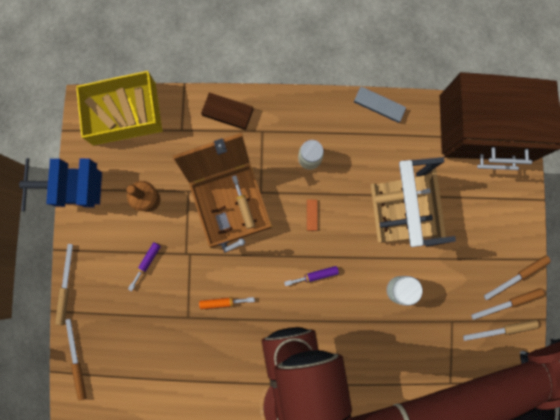

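The scene view shows the rest with the light bar at (170,120), the box at (290,280) and the orange and purple look-alikes at (290,180), (380,228) and (415,315). In the top view the box is at (230,205), with a gouge in its -y berth, and the rest is at (405,210). One enlarged crop of rest and box to confirm.

Run:
```python
from h import *
np.set_printoptions(precision=4,suppress=True)
s=cv2.imread("pics/scene0.png");t=cv2.imread("pics/top0.png")
def crop(im,x,y,w,h): return cv2.resize(im[y:y+h,x:x+w],(400,300),interpolation=cv2.INTER_CUBIC)
cv2.imwrite("pics/crop1.png",np.vstack([np.hstack([crop(s,100,70,133,100),crop(t,350,150,120,90)]),np.hstack([crop(s,220,200,133,100),crop(t,165,135,133,100)])]))
print("file/gouge tri",tri("scene",(174.3,157.5),"top",(391.1,194.3)))
print("box gouge2 top z=.034",onz("top",(241.9,210.9),.034))
for n in ["rest","box"]:
    m=nets.masks_of("top",n);
    for r in m[:2]: print(n,r["box"],r["confidence"])
```

```text
file/gouge tri (array([ 0.5984, -0.2316,  0.1078]), np.float64(0.007953091911535048))
box gouge2 top z=.034 [0.5561 0.1751 0.034 ]
rest [371.5, 158.2, 453.4, 245.1] 0.67
box [172.0, 137.0, 267.3, 251.9] 0.97
```

View pics/crop1.png

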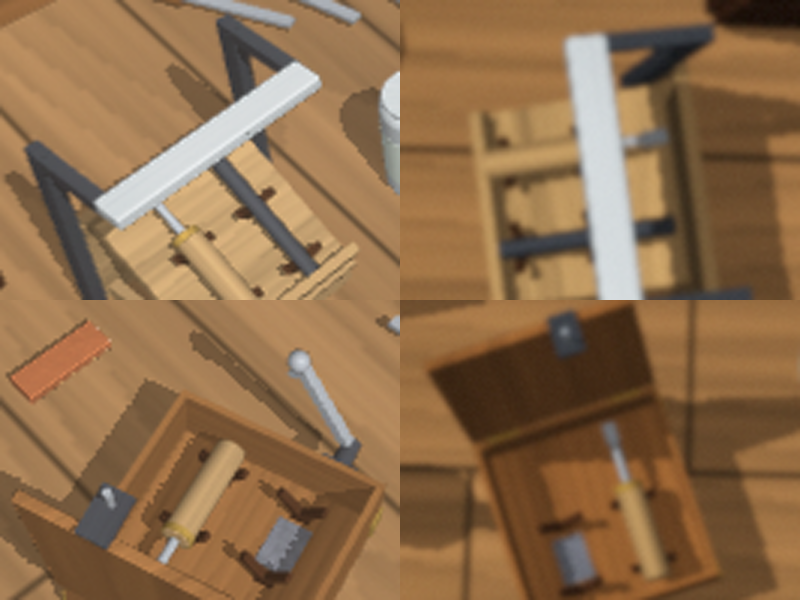

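The crop shows the wooden-handled gouge in the rest's +y lane (top view (391,194), scene (174,157)) and the dark file in the other lane. The orange and purple ones on the bench are look-alikes. The box's empty berth, with felt, is the +y one, around (219,221) in the top view. The hook is raised. Next I fit poses from these features.

```bash
cat > fit.py <<'E'
from h import *
from scipy.optimize import least_squares
np.set_printoptions(precision=4,suppress=True)
C={c:viewer.calibration(c) for c in["scene","top"]}
def W(p,X): 
    c,s=np.cos(p[2]),np.sin(p[2]);return np.array([p[0]+c*X[0]-s*X[1],p[1]+s*X[0]+c*X[1],X[2]])
def fit(obs,p0):
    f=lambda p:np.concatenate([proj(C[c],W(p,X))-px for c,X,px in obs])
    r=least_squares(f,p0,loss="soft_l1",f_scale=1.5);print(r.x,np.degrees(r.x[2]));print(np.round(f(r.x).reshape(-1,2),1).tolist());return r.x
E
python3 - <<'E'
from fit import *
b=-.012
obs=[("scene",(b,.110,.214),(206.7,97.3)) ,("scene",(b,-.110,.214),(139.3,144)),
("scene",(b,0,.2),(174.2,122)),("top",(b,0,.2),(400.3,205.9)),("top",(b,.110,.214),(400.1,161.4)),("top",(b+.032,.110,.214),(411.5,160.8)),
("top",(-.014,.036,.085),(391.1,194.3)),("scene",(0,0,0),(182.6,174.1)),("top",(0,0,0),(389.7,212.6)),("top",(-.014,-.036,.085),(393.5,219.7))]
# in scene view, rest +y end (world +x) appears left; test both
for sw in (0,1):
    o=list(obs)
    if sw: o[0]=("scene",obs[0][1],obs[1][2]);o[1]=("scene",obs[1][1],obs[0][2])
    p=fit(o,[.564,-.253,-1.43])
    print("gouge px",proj("scene",W(p,(-.014,.036,.085))),proj("top",W(p,(-.014,.036,.085))))
    for n,X in [("mid",(-.014,.036,.085)),("butt",(-.0556,.036,.061)),("baredge",(b,.036,.2))]: print(n,W(p,X))
# box
print("BOX")
o=[("scene",(0,0,0),(296.1,285.4)),("top",(0,0,0),(232.7,206.9)),("scene",(-.03,.036,.034),(313.9,277.8)),("top",(-.03,.036,.034),(218.9,220.7)),
("scene",(-.03,-.036,.034),(287.2,264.1)),("top",(-.03,-.036,.034),(242.4,210)),("top",(.094,0,.06),(218.5,173.7)),("top",(-.116,.05,.05),(225.5,249.5)),
("scene",(.094,0,.06),(277,308))]
p=fit(o,[.568,.208,-.3])
hk=tri("scene",(320.1,220.4),"top",(240.9,244.3))[0];print("knob",hk)
pv=W(p,(-.116,.05,.05));d=hk-pv;print("hook angle",np.arctan2(d[2],np.hypot(*d[:2])),np.linalg.norm(d))
e=np.array([.696,.255,.240]);h=W(p,(.094,0,.06));print("lid hinge",h,"edge",e-h)
k=viewer.calibration("wrist");ob=readout.get_obs();Rt=R.from_rotvec(ob["tool_rot"]).as_matrix()
cp=-np.array(k["R"]).T@np.array(k["t"]);print("cam in tool",Rt.T@(cp-ob["tool_pos"]),"\n",np.array(k["R"])@Rt)
E
```

```text
[ 0.5654 -0.2557 -1.4819] -84.90779646563935
[[-69.2, 45.9], [68.5, -47.5], [0.7, 1.1], [2.2, -2.4], [-0.5, -1.3], [0.2, -1.4], [-0.2, 1.8], [1.8, -2.6], [0.7, -0.4], [-0.3, 2.2]]
gouge px [172.2522 161.6883] [390.8566 196.1044]
mid [ 0.6    -0.2386  0.085 ]
butt [ 0.5963 -0.1971  0.061 ]
baredge [ 0.6002 -0.2406  0.2   ]
[ 0.5658 -0.2554 -1.4754] -84.53430328110244
[[-1.7, -0.4], [0.9, -0.8], [0.7, 1.2], [2.1, -2.6], [-0.9, -1.4], [-0.2, -1.6], [-0.4, 1.7], [1.8, -2.5], [0.6, -0.6], [-0.3, 2.1]]
gouge px [172.2657 161.8771] [390.6578 195.9792]
mid [ 0.6003 -0.238   0.085 ]
butt [ 0.5963 -0.1966  0.061 ]
baredge [ 0.6005 -0.24    0.2   ]
BOX
[0.5693 0.2118 0.3604] 20.651557696911638
[[-1.4, 1.4], [-2.6, 0.6], [0.6, -0.9], [1.6, -0.6], [0.3, -0.0], [2.1, 1.7], [-0.9, -0.1], [-0.3, 0.7], [-1.0, 0.8]]
knob [0.4563 0.1692 0.1298]
hook angle 1.009109005654954 0.09427743966638319
lid hinge [0.6572 0.245  0.06  ] edge [0.0388 0.01   0.18  ]
cam in tool [ 0.0005 -0.0793 -0.1419] 
 [[ 1.      0.001   0.0008]
 [-0.0007  0.9501 -0.3118]
 [-0.0011  0.3118  0.9501]]
```

Request:
step_arm:
  moves:
    - [[1.5,3.5,0.5,0.1],[1.5,3.5,0.5,0.1],[1.5,3.5,0.5,0.1],[1.5,3.5,0.5,0.1],[1.5,3.5,0.5,0.1],[1.5,3.5,0.5,0.1],[1.5,3.5,0.5,0.1],[1,3.2,0,0.1],[1,3.2,0,0.1],[1,3.2,0,0.1]]
  grip: 0.3

```text
t: 2.63
tool_pos: [0.3294, -0.2515, 0.2667]
tool_rot: [3.116, -0.392, 0.001]
contact_force: [0.9, 0.6, -0.6]
opening: 0.0599
```

Request:
step_arm:
  moves:
    - [[1,3.2,0,0.1],[1,3.2,0,0.1],[1,3.2,0,0.1],[1,3.2,0,0.05],[3.5,0,0,0],[3.6,0,0,0],[3.6,0,-1,0],[3.6,0,-1,0],[3.6,0,-1,0],[3.6,0,-1,0]]

```text
t: 3.47
tool_pos: [0.5859, -0.1247, 0.2258]
tool_rot: [3.138, 0.15, 0.0]
contact_force: [-0.1, -0.8, 1.5]
opening: 0.0598
```

Run:
```python
from h import *
np.set_printoptions(precision=4,suppress=True)
o=readout.get_obs();print(o["t"],o["tool_pos"],o["opening"],o["q"]);print(R.from_rotvec(o["tool_rot"]).as_matrix())
cv2.imwrite("pics/w1.png",viewer.get_image("wrist"))
for n in ["gouge","bar_edge","file"]: print(n,[(np.round(x["at"],1).tolist(),round(x["confidence"],2)) for x in nets.pinpoint("wrist",n)[:3]])
```

```text
3.4667 [ 0.5859 -0.1247  0.2258] 0.05977571304239371 [-0.3339 -0.005   1.6809 -0.0001  1.4654 -0.4293]
[[ 0.9954  0.0953  0.0002]
 [ 0.0953 -0.9954 -0.0002]
 [ 0.0002  0.0002 -1.    ]]
gouge [([66.3, 79.0], 0.85), ([273.1, 316.8], 0.78)]
bar_edge [([245.5, 286.5], 0.51)]
file [([195.9, 320.8], 0.63)]
```

View pics/w1.png

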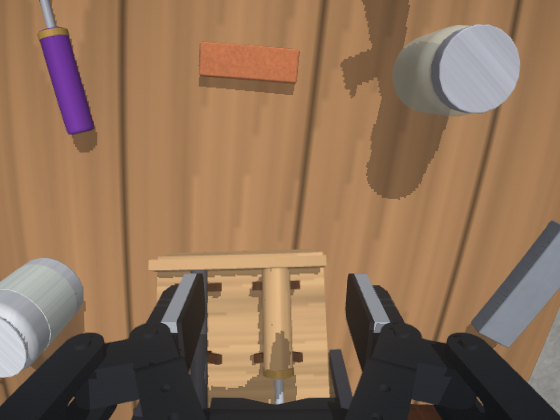

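The wrist view shows the handle vertical in the picture at column ~277. Its butt is against the lip at row ~267, the cradles are at rows 286 and 357, and the ferrule end is at row ~373. The slip stone is at (250,62) and the purple look-alike at (68,85).

```bash
cat >> fit.py <<'E'
def S(s,n=0,y=.036):  # along axis, normal to slope
    c,q=np.cos(np.pi/6),.5
    return (-.014+s*c-n*q,y,.085+s*q+n*c)
E
python3 - <<'E'
from fit import *
p=[.5658,-.2554,-1.4754]
C["wrist"]=viewer.calibration("wrist")
for n,X in [("butt",S(-.048)),("butt top",S(-.048,.013)),("ferr",S(.048)),("c1",S(-.032,-.005)),("c2",S(.032,-.005))]:
    print(n,W(p,X),proj(C["wrist"],W(p,X)))
obs=[("wrist",S(-.048,.013),(276.5,267.5)),("wrist",S(.048),(279.3,373.)),("wrist",S(-.032,-.005,.054),(296,286)),("wrist",S(.032,-.005,.054),(298,357)),
("wrist",S(-.032,-.005,-.018),(215,287)),("wrist",S(.032,-.005,-.018),(215,359))]
p2=fit(obs,p)
for n,X in [("mid",S(0)),("butt",S(-.048)),("s-40",S(-.04)),("baredge",(-.012,.036,.2)),("file",S(0,0,-.036))]: print(n,W(p2,X))
E
```

```text
butt [ 0.5963 -0.1967  0.061 ] [282.3591 267.9716]
butt top [ 0.5957 -0.1902  0.0723] [282.6041 267.0383]
ferr [ 0.6043 -0.2794  0.109 ] [282.5974 378.4443]
c1 [ 0.5979 -0.2129  0.0647] [282.3154 285.899 ]
c2 [ 0.6032 -0.2681  0.0967] [282.4706 358.5483]
[ 0.5611 -0.2563 -1.4501] -83.08193933879738
[[-1.1, -0.9], [-1.4, 5.0], [-0.3, -1.0], [-0.1, 0.7], [2.1, -0.4], [2.0, -0.1]]
mid [ 0.5952 -0.2381  0.085 ]
butt [ 0.5902 -0.1968  0.061 ]
s-40 [ 0.591  -0.2037  0.065 ]
baredge [ 0.5954 -0.2401  0.2   ]
file [ 0.5237 -0.2468  0.085 ]
```

Request:
step_arm:
  moves:
    - [[0.1,-1.1,-2.5,0.01],[0.1,-1.1,-2.5,0.01],[0.1,-1.1,-2.5,0.01],[0.1,-1.1,-2.5,0],[0,-1.1,-2.5,0],[0,-0.6,0,0],[0,-0.6,0,0],[0,-0.3,0,0],[0,-0.2,0,0],[0,0,0,0]]
  grip: 0.35

```text
t: 4.5
tool_pos: [0.5894, -0.1979, 0.1042]
tool_rot: [3.133, 0.196, 0.006]
contact_force: [-0.1, -0.3, -0.3]
opening: 0.0557
```

Run:
```python
from h import *
np.set_printoptions(precision=4,suppress=True)
o=readout.get_obs();print(o["t"],o["tool_pos"],o["opening"],o["contact_force"])
s=viewer.get_image("scene");w=viewer.get_image("wrist")
a=cv2.resize(s[60:210,60:260],(800,600),interpolation=cv2.INTER_CUBIC)[:, :]
cv2.imwrite("pics/s2.png",np.hstack([cv2.resize(a,(400,300)),cv2.resize(w[200:420,120:440],(400,300))]))
```

```text
4.5 [ 0.5894 -0.1979  0.1042] 0.05566951678703681 [-0.0565 -0.2875 -0.3465]
```

View pics/s2.png

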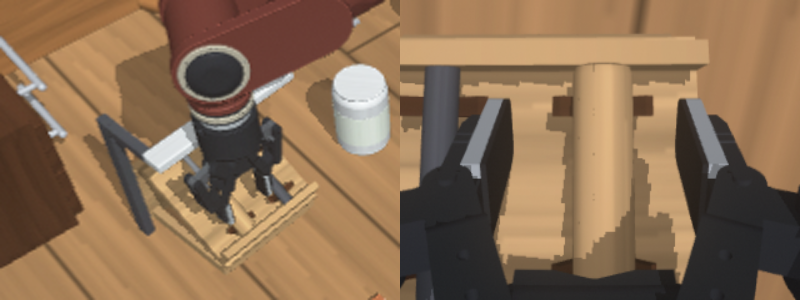

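The gripper is in front of the bar with no contact. The pads straddle the handle at composite crop columns 512–676, the handle centre is ~603, and the file is clear at 440. Descend.

Request:
step_arm:
  moves:
    - [[0.05,0,-1.5,0],[0.05,0,-1.2,0],[0,0,-0.8,0],[0,0,-0.4,0],[0,0,-0.2,0],[0,0,0,0]]

```text
t: 5.1
tool_pos: [0.5887, -0.1968, 0.0595]
tool_rot: [-3.135, -0.196, 0.002]
contact_force: [-0.5, -0.9, 1.2]
opening: 0.0557
```

Request:
step_arm:
  moves:
    - [[0,0,0,0],[0,0,0,0],[0,0,0,0],[0,0,0,0],[0,0,0,0],[0,0,0,0]]
  grip: 0.9
  squeeze: 40

```text
t: 5.6
tool_pos: [0.5922, -0.1967, 0.0626]
tool_rot: [3.135, 0.196, 0.012]
contact_force: [6.2, 2.7, 0.4]
opening: 0.0236
```

Request:
step_arm:
  moves:
    - [[0,0,0,0],[0,0,0,0],[0.3,0,0,0],[0,0,-0.2,0],[0,0,-0.2,0],[0,0,0,0],[0,0,0,0]]
  grip: 0.5

```text
t: 6.18
tool_pos: [0.5921, -0.1972, 0.0563]
tool_rot: [3.135, 0.196, -0.0]
contact_force: [-0.6, -0.5, 1.1]
opening: 0.0425
```

Request:
step_arm:
  moves:
    - [[0,0,0,0],[0,0,0,0],[0,0,0,0],[0,0,0,0],[0,0,0,0],[0,0,0,0]]
  grip: 0.9
  squeeze: 40

```text
t: 6.68
tool_pos: [0.5931, -0.1973, 0.0579]
tool_rot: [3.135, 0.196, 0.003]
contact_force: [0.5, 0.9, 6.0]
opening: 0.0241
```

Request:
step_arm:
  moves:
    - [[0,0,0,0],[0,0,0,0],[0,0.05,0.2,0],[0,0.1,0.3,0],[0,0.1,0.3,0],[0,0.1,0.3,0],[0,0.1,0.3,0],[0,0,0,0]]
  squeeze: 80

```text
t: 7.35
tool_pos: [0.5923, -0.1924, 0.0709]
tool_rot: [3.135, 0.197, 0.001]
contact_force: [-0.5, -0.2, -0.3]
opening: 0.0221
```

Run:
```python
from h import *
np.set_printoptions(precision=4,suppress=True)
o=readout.get_obs();print(o["t"],o["tool_pos"],o["opening"],o["contact_force"],o["wrist_torque"])
s=viewer.get_image("scene");w=viewer.get_image("wrist")
a=cv2.resize(s[100:190,120:240],(400,300),interpolation=cv2.INTER_CUBIC)
cv2.imwrite("pics/s3.png",np.hstack([a,cv2.resize(w[200:420,120:440],(400,300))]))
```

```text
7.35 [ 0.5923 -0.1924  0.0709] 0.022107043039961853 [-0.5379 -0.2426 -0.255 ] [ 0.0915 -0.0178  0.001 ]
```

View pics/s3.png

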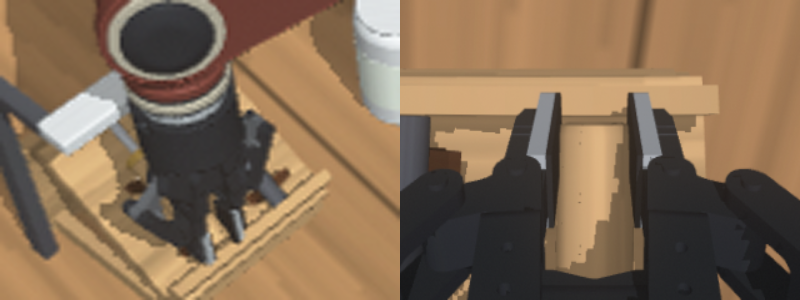

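Request:
step_arm:
  moves:
    - [[0,0.1,0.3,0],[0,0.1,0.3,0],[0,0.1,0.3,0],[0,0.1,0.3,0],[0,0,0,0],[0,0,0,0]]

```text
t: 7.95
tool_pos: [0.5924, -0.1886, 0.0828]
tool_rot: [3.135, 0.196, 0.001]
contact_force: [0.7, -0.5, -0.4]
opening: 0.0224
```

Run:
```python
from fit import *
o=readout.get_obs();print(o["t"],o["tool_pos"],o["opening"],o["contact_force"],o["wrist_torque"])
w=viewer.get_image("wrist");cv2.imwrite("pics/w4.png",w)
g=nets.masks_of("wrist","gouge")
for r in g[:3]: print(r["box"],r["confidence"])
C["wrist"]=viewer.calibration("wrist");p=[.5630,-.2559,-1.46]
print("butt top at rest",proj(C["wrist"],W(p,S(-.048,.013))),"lifted20", proj(C["wrist"],W(p,S(-.048,.033))))
s=viewer.get_image("scene");print([ (r["box"],r["confidence"]) for r in nets.masks_of("scene","gouge")[:5]])
```

```text
7.95 [ 0.5924 -0.1886  0.0828] 0.02244409792062113 [ 0.7    -0.4865 -0.3914] [ 0.0199  0.0185 -0.0096]
[242.9, 286.9, 310.4, 400.0] 0.6
butt top at rest [275.9894 278.6272] lifted20 [276.4497 276.9753]
[([266.7, 169.2, 316.3, 195.4], 0.86), ([389.3, 304.0, 456.6, 322.3], 0.86), ([270.2, 245.3, 299.6, 285.6], 0.75), ([349.7, 206.6, 403.4, 241.4], 0.75), ([156.0, 134.0, 188.1, 170.5], 0.67)]
```

Request:
step_arm:
  moves:
    - [[0,0.3,0.3,0],[0,0.6,0.3,0],[0,1,0,0],[0,1.5,0,0],[0,2,0,0],[0,2,0,0],[0,2,0,0],[0,2,0,0],[0,2,0,0],[0,2,0,0]]

```text
t: 8.98
tool_pos: [0.5916, -0.0321, 0.0882]
tool_rot: [-3.135, -0.198, 0.0]
contact_force: [0.7, 0.4, -0.5]
opening: 0.0226
```

Run:
```python
from fit import *
o=readout.get_obs();print(o["t"],o["tool_pos"],o["opening"],o["contact_force"],o["wrist_torque"])
w=viewer.get_image("wrist");s=viewer.get_image("scene")
cv2.imwrite("pics/s5.png",np.hstack([cv2.resize(s[80:230,100:300],(400,300),interpolation=cv2.INTER_CUBIC),cv2.resize(w,(400,300))]))
```

```text
8.9833 [ 0.5916 -0.0321  0.0882] 0.022596724565790077 [ 0.6782  0.4245 -0.5457] [ 0.002  -0.035  -0.0335]
```

View pics/s5.png

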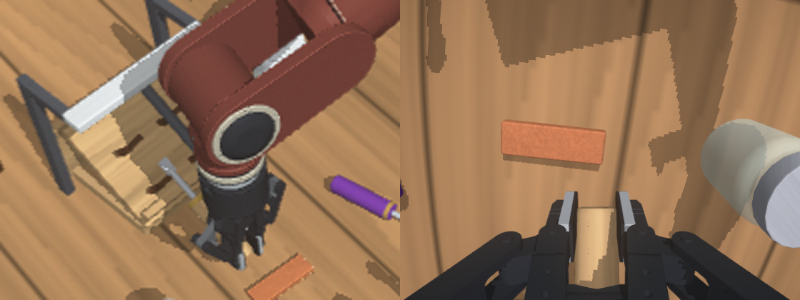

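The gouge is in the grip, clear of the rest (composite left, blade at (165,160)), and still pitched up. The tool stays vertical, so I'll set it on the free bench strip at x≈0.455 and regrasp it level.

Request:
step_arm:
  moves:
    - [[0,2.0,0,0],[0,2.5,0,0],[-1.5,2.5,0,0],[-2.5,1.5,0,0],[-3,1.2,-0.5,0],[-3,0.5,-1,0],[-2.2,0,-1.5,0],[-1.5,0,-1.5,0],[0,0,-1,0],[0,0,0,0]]

```text
t: 9.92
tool_pos: [0.4529, 0.0677, 0.031]
tool_rot: [-3.135, -0.197, 0.006]
contact_force: [-0.0, 0.3, -0.6]
opening: 0.0227
```

Run:
```python
from fit import *
o=readout.get_obs();print(o["t"],o["tool_pos"],o["opening"],o["contact_force"],o["wrist_torque"])
s=viewer.get_image("scene");t=viewer.get_image("top")
cv2.imwrite("pics/s6.png",np.hstack([cv2.resize(s[130:280,220:420],(400,300),interpolation=cv2.INTER_CUBIC),cv2.resize(t[170:320,210:410],(400,300),interpolation=cv2.INTER_CUBIC)]))
```

```text
9.9167 [0.4529 0.0677 0.031 ] 0.022707961251950428 [-0.0281  0.252  -0.6106] [ 0.0832 -0.0226 -0.0175]
```

View pics/s6.png

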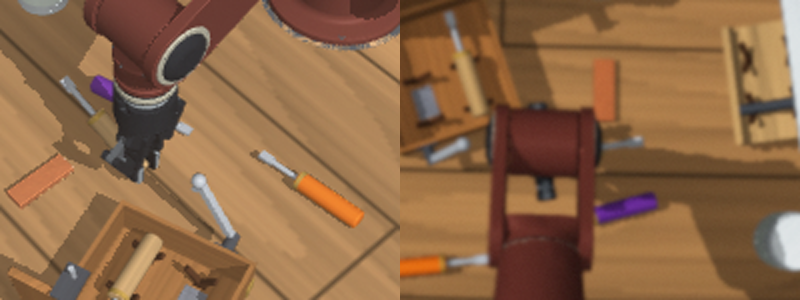

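The view shows the gouge over clear bench, its blade at (75,95) in the left crop, with the purple and orange look-alikes clear of it. Lower to touch.

Request:
step_arm:
  moves:
    - [[0,0,-0.5,0],[0,0,-0.5,0],[0,0,-0.4,0],[0,0,-0.3,0],[0,0,-0.2,0],[0,0,0,0]]

```text
t: 10.52
tool_pos: [0.4548, 0.0674, 0.0137]
tool_rot: [-3.135, -0.196, 0.002]
contact_force: [-0.6, 0.2, 0.0]
opening: 0.0225
```

Request:
step_arm:
  moves:
    - [[0,0,-0.2,0],[0,0,-0.1,0],[0,0,0,0],[0,0,0,0]]

```text
t: 10.85
tool_pos: [0.4551, 0.0674, 0.0114]
tool_rot: [-3.135, -0.196, -0.0]
contact_force: [0.4, -0.5, -0.8]
opening: 0.0228
```

Request:
step_arm:
  moves:
    - [[0,0,-0.2,0],[0,0,-0.2,0],[0,0,-0.1,0],[0,0,0,0]]

```text
t: 11.18
tool_pos: [0.4557, 0.0674, 0.0076]
tool_rot: [3.135, 0.196, 0.0]
contact_force: [-3.9, 0.3, 9.4]
opening: 0.0224
```

Request:
step_arm:
  moves:
    - [[0,0,0.05,0],[0,0,0,0],[0,0,0,0]]
  squeeze: 20

```text
t: 11.43
tool_pos: [0.4557, 0.0674, 0.0078]
tool_rot: [3.135, 0.196, 0.001]
contact_force: [-2.3, 0.3, 5.7]
opening: 0.0227
```

Request:
step_arm:
  moves:
    - [[0,0,0,0],[0,0,0,0],[0,0,0,0],[0,0,0,0],[0,0,0,0],[0,0,0,0]]
  grip: 0.64

```text
t: 11.93
tool_pos: [0.455, 0.0674, 0.0067]
tool_rot: [3.135, 0.196, -0.0]
contact_force: [0.2, 0.2, 0.1]
opening: 0.0304
```

Run:
```python
from fit import *
o=readout.get_obs();print(o["t"],o["tool_pos"],o["opening"],o["contact_force"],o["wrist_torque"])
s=viewer.get_image("scene")
print([(np.round(r["box"]),round(r["confidence"],2)) for r in nets.masks_of("scene","gouge")[:6]])
cv2.imwrite("pics/s7.png",cv2.resize(s[150:250,230:363],(532,400),interpolation=cv2.INTER_CUBIC))
```

```text
11.9333 [0.455  0.0674 0.0067] 0.030397208511919373 [0.1808 0.2236 0.0512] [ 0.0416 -0.0307  0.0562]
[(array([268., 168., 317., 195.]), 0.68), (array([248., 184., 278., 210.]), 0.66), (array([390., 304., 459., 324.]), 0.62), (array([271., 248., 300., 287.]), 0.56)]
```

View pics/s7.png

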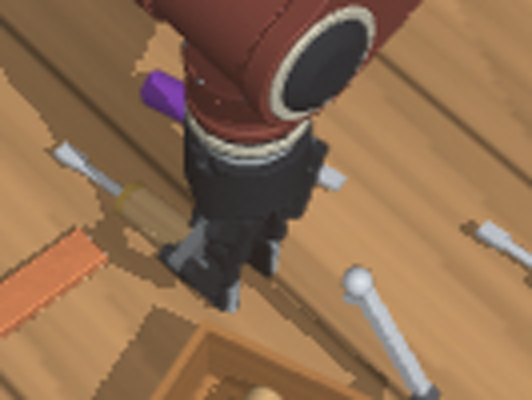

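The gouge lies on the bench between the pads, with the tip at scene (246,188) and the ferrule at (261,199). No images are needed for the next check.

Run:
```python
from fit import *
a=onz("scene",(246.3,188),.013);f=onz("scene",(262,200.5),.013);print(a,f,np.linalg.norm(a-f),np.degrees(np.arctan2(*(a-f)[1::-1])))
d=np.array([.124,-.992,0]);b=np.array([.455,.0674,.013])
for s in(.1,.15): print(s,proj("scene",b+d*s), proj("scene",b+d*s*.866+[0,0,s*.5]))
```

```text
[ 0.4762 -0.0887  0.013 ] [ 0.4707 -0.0289  0.013 ] 0.060133073484035265 -84.78899247522894
0.1 [262.2461 199.1645] [265.5182 190.6606]
0.15 [248.7433 189.1432] [252.9415 175.8022]
```

Request:
step_arm:
  moves:
    - [[0,0,1,0],[0,0,2,0],[0.2,-1.2,1,0],[0.2,-1.5,0,0],[0.2,-1.2,0,0],[0.1,-0.9,0,0],[0,0,-1.5,0],[0,0,-1.5,0],[0,0,-0.8,0],[0,0,-0.3,0]]
  grip: 0.5

```text
t: 12.87
tool_pos: [0.4607, 0.0195, 0.0044]
tool_rot: [-3.135, -0.196, 0.005]
contact_force: [-0.1, 0.1, -0.3]
opening: 0.0427
```

Request:
step_arm:
  moves:
    - [[0,0,0,0],[0,0,0,0],[0,0,0,0],[0,0,0,0],[0,0,0,0],[0,0,0,0]]
  grip: 0.9
  squeeze: 50

```text
t: 13.37
tool_pos: [0.4624, 0.0194, 0.0062]
tool_rot: [3.135, 0.196, 0.001]
contact_force: [-0.8, 1.0, -0.5]
opening: 0.0243
```

Request:
step_arm:
  moves:
    - [[0,0,0.5,0],[0,0,1,0],[0,0,1.5,0],[0,0,2.5,0],[0,0,3,0],[0,0,3,0],[0,0,1,0],[0,0,0,0]]

```text
t: 14.03
tool_pos: [0.4648, 0.0192, 0.1354]
tool_rot: [3.134, 0.196, 0.013]
contact_force: [-0.5, 0.2, -0.2]
opening: 0.0242
```

Run:
```python
from fit import *
o=readout.get_obs();print(o["t"],o["tool_pos"],o["opening"],o["contact_force"],o["wrist_torque"])
C["wrist"]=viewer.calibration("wrist");T=o["tool_pos"];Rt=R.from_rotvec(o["tool_rot"]).as_matrix()
w=viewer.get_image("wrist");s=viewer.get_image("scene")
cv2.imwrite("pics/s8.png",np.hstack([cv2.resize(s[130:280,220:420],(400,300),interpolation=cv2.INTER_CUBIC),cv2.resize(w,(400,300))]))
for a in (-.048,.048,.108): print(a,proj("scene",T+Rt@np.array([0,a,-.011])),proj(C["wrist"],T+Rt@np.array([0,a,-.011-.013*(a<0)])))
```

```text
14.0333 [0.4648 0.0192 0.1354] 0.024168136067807048 [-0.5078  0.1816 -0.1582] [ 0.0254  0.0091 -0.0271]
-0.048 [290.1406 189.921 ] [277.2447 192.4166]
0.048 [260.601  168.8517] [276.8479 391.7646]
0.108 [242.9889 156.2882] [276.7294 478.7577]
```

View pics/s8.png

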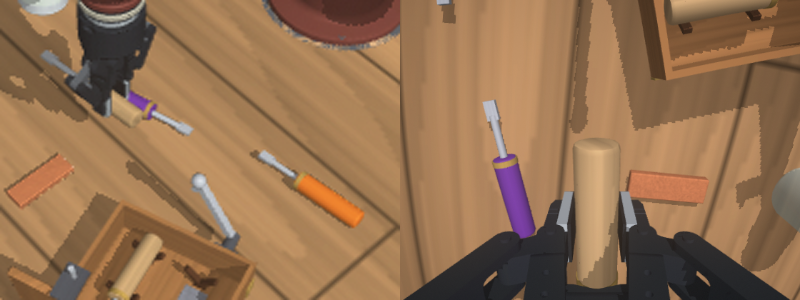

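The gouge is held level at mid-handle. The butt and tip fall within ~2 px of the prediction for a centred grasp. Now turn and go above the berth.

Request:
step_arm:
  moves:
    - [[0,0,0.5,0.06],[0,0,1,0.12],[0,0,1,0.12],[0,0,1,0.12],[0,0,1,0.12],[0,0,1,0.12],[0,0,1,0.12],[0.2,1,0,0.12],[0.4,1.5,0,0.12],[0.6,2,0,0.12]]

```text
t: 14.97
tool_pos: [0.4728, 0.0643, 0.193]
tool_rot: [-2.528, -1.861, 0.006]
contact_force: [0.9, -0.2, -0.8]
opening: 0.024
```

Request:
step_arm:
  moves:
    - [[0.8,2.7,0,0.12],[0.8,2.7,0,0.12],[0.8,2.7,0,0.12],[0.8,2.7,0,0.12],[0.8,2.7,0,0.12],[0.8,2.5,0,0.06],[0.4,1,0,0],[0,0,0,0],[0,0,0,0]]

```text
t: 15.72
tool_pos: [0.5251, 0.2339, 0.1936]
tool_rot: [-1.795, -2.576, 0.006]
contact_force: [0.7, -0.1, -0.9]
opening: 0.024
```

Run:
```python
from fit import *
o=readout.get_obs();print(o["t"],o["tool_pos"],o["opening"],o["contact_force"],o["wrist_torque"])
C["wrist"]=viewer.calibration("wrist");T=o["tool_pos"];Rt=R.from_rotvec(o["tool_rot"]).as_matrix();print("tool y deg",np.degrees(np.arctan2(Rt[1,1],Rt[0,1])))
w=viewer.get_image("wrist");cv2.imwrite("pics/w9.png",w)
p=[.5693,.2118,.3604]
for n,X in [("box",(0,0,0)),("berth_left",(-.03,.036,.034)),("berth_right",(-.03,-.036,.034)),("gouge2",(-.03,-.036,.034)),("hook_pivot",(-.116,.05,.05)),("hook_knob",(-.116,-.005,.137)),("lid_hinge",(.094,0,.06))]:
    print(n,[(np.round(r["at"],1).tolist(),round(r["confidence"],2)) for r in nets.pinpoint("wrist",n)[:3]],"pred",proj(C["wrist"],W(p,X)))
for y in(.091,-.091): print("front corner",y,proj(C["wrist"],W(p,(-.094,y,.06))),proj(C["wrist"],W(p,(-.088,y*.967,.06))))
print("butt",proj(C["wrist"],T+Rt@np.array([0,-.048,-.011-.013])))
```

```text
15.7167 [0.5251 0.2339 0.1936] 0.023986950165378045 [ 0.6889 -0.0712 -0.8701] [ 0.0103 -0.0282 -0.0468]
tool y deg 20.27463159773073
box [] pred [237.5045 218.6142]
berth_left [] pred [275.0969 197.517 ]
berth_right [] pred [189.8092 198.2205]
gouge2 [([533.6, 155.1], 0.93), ([271.4, 307.0], 0.7)] pred [189.8092 198.2205]
hook_pivot [([296.3, 90.8], 0.61)] pred [293.2801  90.5793]
hook_knob [([201.8, 92.9], 0.87)] pred [194.1119  90.6004]
lid_hinge [] pred [235.5569 340.7075]
front corner 0.091 [350.1252 121.7971] [345.6719 130.131 ]
front corner -0.091 [102.9548 125.2551] [107.8336 133.2986]
butt [276.1218 196.5113]
```

View pics/w9.png

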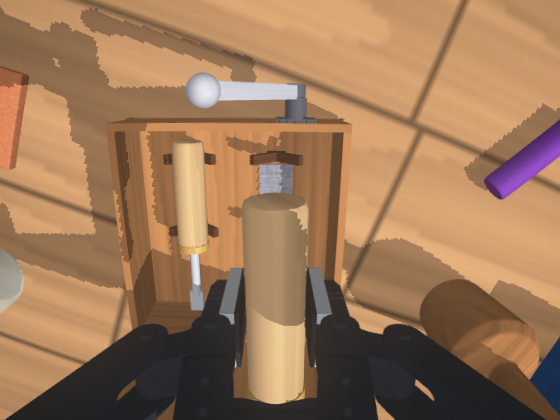

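The wrist view shows the box square to the tool. The empty berth's front cradle is at columns 250–302 (centre 276, row 158), the held gouge is at column 276, gouge2 at column 190 and the hook knob at (202,92). Alignment agrees to ~1 mm, so lower it in.

Request:
step_arm:
  moves:
    - [[0.1,0.1,-1.5,0],[0.1,0.1,-2.5,0],[0.1,0,-3,0],[0,0,-3,0],[0,0,-2.5,0],[0,0,-1.5,0],[0,0,-1,0],[0,0,-0.5,0],[0,0,0,0]]

```text
t: 16.87
tool_pos: [0.5288, 0.2362, 0.0402]
tool_rot: [-1.795, -2.577, 0.002]
contact_force: [-0.8, -0.1, -1.5]
opening: 0.0243
```

Request:
step_arm:
  moves:
    - [[0,0,-0.3,0],[0,0,-0.2,0],[0,0,-0.1,0],[0,0,-0.1,0],[0,0,0,0]]

```text
t: 17.28
tool_pos: [0.5293, 0.2365, 0.0342]
tool_rot: [1.795, 2.578, 0.001]
contact_force: [0.1, 0.6, -0.3]
opening: 0.0242
```

Request:
step_arm:
  moves:
    - [[0,0,-0.2,0],[0,0,-0.1,0],[0,0,-0.1,0],[0,0,0,0]]

```text
t: 17.62
tool_pos: [0.5289, 0.2364, 0.0295]
tool_rot: [-1.795, -2.578, 0.001]
contact_force: [0.8, -0.1, -1.6]
opening: 0.024
```

Request:
step_arm:
  moves:
    - [[0,0,-0.1,0],[0,0,-0.1,0],[0,0,0,0]]

```text
t: 17.87
tool_pos: [0.5293, 0.2363, 0.028]
tool_rot: [1.795, 2.578, 0.0]
contact_force: [-0.6, -1.5, 0.9]
opening: 0.024
```

Request:
step_arm:
  moves:
    - [[0,0,-0.1,0],[0,0,0,0],[0,0,0,0]]

```text
t: 18.12
tool_pos: [0.5295, 0.2363, 0.0276]
tool_rot: [1.795, 2.577, 0.0]
contact_force: [-1.5, -1.5, 5.4]
opening: 0.024
```

Request:
step_arm:
  moves:
    - [[0,0,-0.05,0],[0,0,0,0],[0,0,0,0]]

```text
t: 18.37
tool_pos: [0.5295, 0.2364, 0.0275]
tool_rot: [1.795, 2.578, 0.0]
contact_force: [-3.7, -4.0, 8.2]
opening: 0.0244
```

Request:
step_arm:
  moves:
    - [[0,0,0.05,0],[0,0,0,0]]
  squeeze: 20

```text
t: 18.53
tool_pos: [0.5295, 0.2364, 0.0276]
tool_rot: [1.795, 2.577, 0.0]
contact_force: [-2.2, -1.7, 6.3]
opening: 0.0242
```

Request:
step_arm:
  moves:
    - [[0,0,0,0],[0,0,0,0],[0,0,0,0],[0,0,0,0],[0,0,0,0]]
  grip: 0.5

```text
t: 18.95
tool_pos: [0.5289, 0.2365, 0.0264]
tool_rot: [-1.795, -2.578, 0.0]
contact_force: [-0.6, 0.5, 0.6]
opening: 0.0427
```

Request:
step_arm:
  moves:
    - [[0,0,0.5,0],[0,0,1,0],[0,0,2,0],[0,0,3,0],[0,0,4,0],[0,0,4,0],[0,0,3,0],[0,0,0,0]]

```text
t: 19.62
tool_pos: [0.5334, 0.2378, 0.2126]
tool_rot: [1.789, 2.57, 0.02]
contact_force: [0.2, 0.7, 1.3]
opening: 0.0428
```

Run:
```python
from fit import *
o=readout.get_obs();print(o["t"],o["tool_pos"],o["opening"],o["contact_force"],o["q"])
C["wrist"]=viewer.calibration("wrist")
w=viewer.get_image("wrist");cv2.imwrite("pics/w10.png",w)
p=[.5693,.2118,.357]
for n in["gouge","lid_edge"]: print(n,[(np.round(r["at"],1).tolist(),round(r["confidence"],2)) for r in nets.pinpoint("wrist",n)[:3]])
M=nets.masks_of("wrist","gouge")
for m in M[:3]:
    ys,xs=np.nonzero(m["region"]);print(np.round(m["box"]),m["confidence"],len(xs),"rowmid cols",[(int(r),xs[ys==r].min(),xs[ys==r].max()) for r in np.linspace(ys.min()+3,ys.max()-3,5).astype(int)])
for y in(.036,-.036):print("pred butt top",proj(C["wrist"],W(p,(-.078,y,.047))),"mid",proj(C["wrist"],W(p,(-.03,y,.034))))
for c in["scene","top"]:
    viewer.get_image(c)
    for n in["lid_edge","lid_hinge","hook_knob"]: print(c,n,[(np.round(r["at"],1).tolist(),round(r["confidence"],2)) for r in nets.pinpoint(c,n)[:2]])
```

```text
19.6167 [0.5334 0.2378 0.2126] 0.042806774907006746 [0.1728 0.7107 1.2586] [ 0.292  -0.0427  1.7401  0.0001  1.4278 -1.6332]
gouge [([524.9, 137.9], 0.86), ([191.8, 179.0], 0.83), ([272.2, 182.1], 0.8)]
lid_edge []
[174. 120. 216. 283.] 0.86 3753 rowmid cols [(125, np.int64(176), np.int64(204)), (163, np.int64(177), np.int64(207)), (201, np.int64(180), np.int64(209)), (239, np.int64(193), np.int64(201)), (277, np.int64(193), np.int64(204))]
[257. 128. 290. 292.] 0.79 3554 rowmid cols [(133, np.int64(262), np.int64(289)), (172, np.int64(261), np.int64(289)), (211, np.int64(260), np.int64(288)), (250, np.int64(271), np.int64(276)), (290, np.int64(268), np.int64(279))]
[475.  99. 559. 181.] 0.56 2700 rowmid cols [(103, np.int64(549), np.int64(559)), (121, np.int64(526), np.int64(559)), (140, np.int64(502), np.int64(546)), (158, np.int64(480), np.int64(523)), (177, np.int64(485), np.int64(498))]
pred butt top [274.1753 123.8114] mid [274.4449 177.9023]
pred butt top [185.4146 124.6311] mid [192.8353 178.3498]
scene lid_edge [([262.6, 285.5], 0.55)]
scene lid_hinge [([276.9, 309.9], 0.75)]
scene hook_knob [([277.1, 307.9], 0.56), ([319.8, 219.9], 0.51)]
top lid_edge [([216.9, 172.7], 0.7), ([207.4, 144.4], 0.66)]
top lid_hinge [([215.0, 173.5], 0.55)]
top hook_knob [([243.1, 241.3], 0.48)]
```

View pics/w10.png

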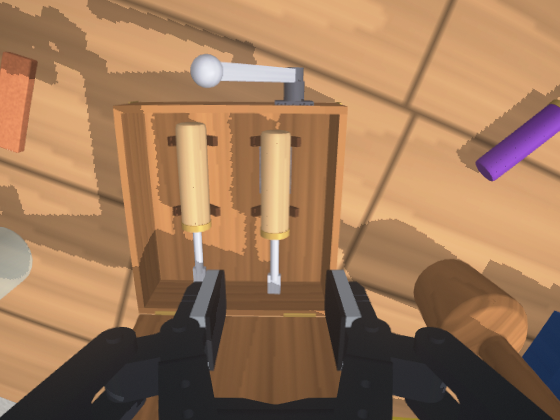

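The gouge lies in the empty berth's two cradles beside gouge2: handle columns 260–289, butt row 128, tip row 292, with cradles under both ends. The hook is still raised, knob at (206,71). Now plan the lid arc.

```bash
cat > arc.py <<'E'
from fit import *
p=[.5693,.2118,.357]
o=readout.get_obs();T=np.array(o["tool_pos"]);print(o["t"],T,o["contact_force"])
y=0.005
P=[W(p,(-.03,y,.29)),W(p,(.19,y,.29)),W(p,(.19,y,.205))]
th=np.concatenate([[1.73],np.linspace(1.57,0.05,12)])
rho=.145
for t in th:
    P.append(W(p,(.094-rho*np.cos(t)+.01*np.sin(t)+.011,y,.06+rho*np.sin(t)+.01*np.cos(t))))
P.append(W(p,(.094-rho+.011,y,.070)))
prev=T
for q in P: print(np.round((q-prev)*100,1).tolist(),np.round(q,3)); prev=q
E
python3 arc.py
```

```text
20.2167 [0.5289 0.2363 0.2011] [-0.5503 -0.406   0.0566]
[1.1, -3.0, 8.9] [0.539 0.206 0.29 ]
[20.6, 7.7, 0.0] [0.746 0.283 0.29 ]
[0.0, 0.0, -8.5] [0.746 0.283 0.205]
[-4.9, -1.8, -0.3] [0.697 0.265 0.202]
[-2.2, -0.8, 0.3] [0.675 0.257 0.205]
[-1.9, -0.7, -0.0] [0.656 0.25  0.205]
[-1.9, -0.7, -0.3] [0.638 0.243 0.202]
[-1.8, -0.7, -0.5] [0.62  0.236 0.197]
[-1.7, -0.6, -0.8] [0.602 0.23  0.189]
[-1.6, -0.6, -1.1] [0.586 0.224 0.178]
[-1.4, -0.5, -1.3] [0.572 0.218 0.165]
[-1.3, -0.5, -1.5] [0.559 0.213 0.15 ]
[-1.1, -0.4, -1.7] [0.549 0.209 0.134]
[-0.8, -0.3, -1.8] [0.54  0.206 0.116]
[-0.6, -0.2, -1.9] [0.534 0.204 0.097]
[-0.4, -0.1, -2.0] [0.531 0.203 0.077]
[-0.1, -0.0, -0.7] [0.53  0.203 0.07 ]
```

Request:
step_arm:
  moves:
    - [[0.3,-1,2.5,0],[0.4,-1,3.2,0],[0.4,-1,3.2,0],[3,1.1,0,0],[3.5,1.3,0,0],[3.5,1.3,0,0],[3.5,1.3,0,0],[3.5,1.3,0,0],[3.6,1.4,0,0],[0,0,0,0]]
  grip: 1.0

```text
t: 21.05
tool_pos: [0.7503, 0.2846, 0.2831]
tool_rot: [-1.793, -2.575, 0.007]
contact_force: [-0.4, -0.8, -2.9]
opening: -0.0001
```

Request:
step_arm:
  moves:
    - [[0,0,-1.5,0],[0,0,-3,0],[0,0,-2.5,0],[0,0,-1.5,0],[0,0,0,0],[-1,-0.4,0,0],[-1,-0.4,0,0],[-1,-0.4,0,0],[-1,-0.3,0,0],[0,0,0,0]]

```text
t: 21.88
tool_pos: [0.7054, 0.2683, 0.2089]
tool_rot: [1.794, 2.576, 0.004]
contact_force: [-0.3, 0.5, 0.6]
opening: 0.0002
```

Request:
step_arm:
  moves:
    - [[-1,-0.3,-0.2,0],[-1,-0.4,0,0],[-1,-0.4,0,0],[-1.2,-0.5,0,0],[-1.5,-0.6,0,0],[-1.8,-0.7,-0.2,0],[0,0,0,0]]

```text
t: 22.47
tool_pos: [0.6297, 0.2392, 0.2035]
tool_rot: [1.795, 2.578, 0.002]
contact_force: [0.3, 0.3, -0.8]
opening: 0.0001
```

```bash
cat > lid.py <<'E'
from fit import *
o=readout.get_obs();print(o["t"],o["tool_pos"],o["contact_force"])
for c in["scene","top"]:
    im=viewer.get_image(c);cv2.imwrite(f"pics/l_{c}_{o['t']:.1f}.png",im)
    for n in["lid_edge","hook_knob"]: print(c,n,[(np.round(r["at"],1).tolist(),round(r["confidence"],2)) for r in nets.pinpoint(c,n)[:3]])
p=[.5693,.2118,.357]
for th in (1.73,1.4,1.2,1.0,.6,.2,.03,0):
    X=W(p,(.094-.188*np.cos(th)+.01*np.sin(th),0,.06+.188*np.sin(th)+.01*np.cos(th)));print(th,proj("scene",X),proj("top",X))
for th in(1.1,.5,0): X=W(p,(-.116,.05-.102*np.cos(th),.05+.102*np.sin(th)));print("hook",th,proj("scene",X),proj("top",X))
E
python3 lid.py
```

```text
22.4667 [0.6297 0.2392 0.2035] [ 0.3058  0.2561 -0.7549]
scene lid_edge [([286.8, 248.4], 0.85), ([318.7, 220.7], 0.74)]
scene hook_knob [([318.1, 221.8], 0.74)]
top lid_edge [([216.7, 179.9], 0.79)]
top hook_knob []
1.73 [265.1491 286.5333] [205.1069 144.9938]
1.4 [280.8474 260.3218] [212.7014 167.6957]
1.2 [289.6568 247.9887] [217.7243 182.1027]
1.0 [297.3969 238.9458] [222.7168 195.9981]
0.6 [308.6119 231.2023] [231.5194 219.3135]
0.2 [313.528  236.0905] [237.4056 233.3512]
0.03 [313.7708 241.3364] [238.8118 236.0707]
0 [313.7067 242.4287] [238.9898 236.349 ]
hook 1.1 [321.2058 219.9866] [238.6162 242.8189]
hook 0.5 [303.6489 222.415 ] [254.8028 238.4689]
hook 0 [298.3389 231.1856] [259.6592 238.1731]
```

Request:
step_arm:
  moves:
    - [[-1,-0.3,-0.6,0],[-1.8,-0.6,-0.8,0],[-1.6,-0.6,-1.1,0],[-1.4,-0.6,-1.3,0],[-1.3,-0.5,-1.5,0],[-1,-0.4,-1.6,0],[-0.9,-0.3,-1.8,0],[-0.6,-0.2,-1.9,0],[0,0,0,0]]

```text
t: 23.52
tool_pos: [0.5321, 0.2036, 0.0917]
tool_rot: [-1.793, -2.574, 0.009]
contact_force: [-0.3, 0.2, -0.9]
opening: -0.0
```

Request:
step_arm:
  moves:
    - [[-0.3,0,-1,0],[0,0,-0.6,0],[0,0,-0.4,0],[0,0,-0.2,0],[0,0,0,0]]

```text
t: 23.93
tool_pos: [0.5325, 0.2046, 0.0737]
tool_rot: [1.795, 2.578, 0.001]
contact_force: [-0.2, 0.3, 0.4]
opening: 0.0001
```

Request:
step_arm:
  moves:
    - [[0,0,-0.15,0],[0,0,-0.15,0],[0,0,-0.1,0],[0,0,0,0]]

```text
t: 24.27
tool_pos: [0.5325, 0.2045, 0.07]
tool_rot: [1.795, 2.578, 0.001]
contact_force: [0.2, -0.4, -0.1]
opening: 0.0
```

Request:
step_arm:
  moves:
    - [[0,0,-0.1,0],[0,0,-0.1,0],[0,0,0,0]]

```text
t: 24.52
tool_pos: [0.5325, 0.2046, 0.0699]
tool_rot: [1.795, 2.578, -0.0]
contact_force: [-5.7, -1.5, 11.4]
opening: -0.0003
```

```bash
python3 lid.py
```

```text
24.5167 [0.5325 0.2046 0.0699] [-5.7124 -1.5238 11.3928]
scene lid_edge []
scene hook_knob [([238.5, 221.8], 0.45)]
top lid_edge [([235.8, 235.6], 0.79)]
top hook_knob []
1.73 [265.1491 286.5333] [205.1069 144.9938]
1.4 [280.8474 260.3218] [212.7014 167.6957]
1.2 [289.6568 247.9887] [217.7243 182.1027]
1.0 [297.3969 238.9458] [222.7168 195.9981]
0.6 [308.6119 231.2023] [231.5194 219.3135]
0.2 [313.528  236.0905] [237.4056 233.3512]
0.03 [313.7708 241.3364] [238.8118 236.0707]
0 [313.7067 242.4287] [238.9898 236.349 ]
hook 1.1 [321.2058 219.9866] [238.6162 242.8189]
hook 0.5 [303.6489 222.415 ] [254.8028 238.4689]
hook 0 [298.3389 231.1856] [259.6592 238.1731]
```

The lid is firmly on its stop (z=0.070 with 11 N, matching the shut geometry). Now plan the hook push.

Run:
```python
from fit import *
p=[.5693,.2118,.357]
T=np.array([.5325,.2046,.070])
P=[W(p,(-.12,.008,.19)),W(p,(-.12,.008,.155))]
for t in np.linspace(1.05,0,10): P.append(W(p,(-.12,.056-.102*np.cos(t),.05+.102*np.sin(t)+.009)))
prev=T
for q in P: print(np.round((q-prev)*100,1).tolist(),np.round(q,3)); prev=q
```

```text
[-7.8, -2.7, 12.0] [0.454 0.177 0.19 ]
[0.0, 0.0, -3.5] [0.454 0.177 0.155]
[0.1, -0.3, -0.8] [0.455 0.175 0.147]
[0.3, -0.9, -0.7] [0.459 0.165 0.141]
[0.3, -0.9, -0.8] [0.462 0.157 0.133]
[0.3, -0.8, -0.9] [0.465 0.149 0.125]
[0.2, -0.7, -1.0] [0.467 0.143 0.115]
[0.2, -0.6, -1.0] [0.469 0.137 0.105]
[0.2, -0.4, -1.1] [0.471 0.133 0.094]
[0.1, -0.3, -1.1] [0.472 0.129 0.083]
[0.1, -0.2, -1.2] [0.473 0.127 0.071]
[0.0, -0.1, -1.2] [0.473 0.127 0.059]
```

Request:
step_arm:
  moves:
    - [[0,0,1,0],[0,0,3,0],[0,0,4,0],[0,0,4,0],[-2,-0.7,0,0],[-3,-1,0,0],[-2.8,-1,0,0],[0,0,-1,0],[0,0,0,0]]

```text
t: 25.57
tool_pos: [0.4525, 0.177, 0.1764]
tool_rot: [-1.795, -2.577, 0.001]
contact_force: [-0.5, 0.2, -1.7]
opening: 0.0001
```

Run:
```python
from fit import *
o=readout.get_obs();T=np.array(o["tool_pos"]);print(o["t"],T,o["contact_force"])
C["wrist"]=viewer.calibration("wrist");w=viewer.get_image("wrist");cv2.imwrite("pics/w12.png",w)
print([(np.round(r["at"],1).tolist(),round(r["confidence"],2)) for r in nets.pinpoint("wrist","hook_knob")[:2]],[(np.round(r["box"]).tolist(),round(r["confidence"],2)) for r in nets.masks_of("wrist","hook")[:2]])
p=[.5693,.2118,.357]
for t in(.9,1.0,1.05,1.1,1.2): print(t,proj(C["wrist"],W(p,(-.116,.05-.102*np.cos(t),.05+.102*np.sin(t)))))
c,s=np.cos(p[2]),np.sin(p[2]);d=T[:2]-p[:2];print("box frame",c*d[0]+s*d[1],-s*d[0]+c*d[1])
```

```text
25.5667 [0.4525 0.177  0.1764] [-0.522   0.1564 -1.741 ]
[([255.5, 264.3], 0.62)] [([240.0, 203.0, 343.0, 282.0], 0.92)]
0.9 [236.6003 255.6937]
1.0 [250.915  260.2675]
1.05 [258.8073 262.3856]
1.1 [267.1546 264.3675]
1.2 [285.0693 267.854 ]
box frame -0.12157224422820634 0.00824083215042165
```

Request:
step_arm:
  moves:
    - [[0.1,0,-1,0],[0,-0.1,-1,0],[0.1,-0.2,-0.8,0],[0.3,-0.7,-0.8,0],[0.3,-0.9,-0.8,0],[0.3,-0.8,-0.9,0],[0,0,0,0]]

```text
t: 26.3
tool_pos: [0.4649, 0.1487, 0.1226]
tool_rot: [-1.797, -2.575, 0.004]
contact_force: [-0.7, -0.1, -1.6]
opening: -0.0
```

Request:
step_arm:
  moves:
    - [[0.2,-0.7,-1,0],[0.2,-0.6,-1,0],[0.2,-0.4,-1,0],[0.1,-0.3,-1.1,0],[0,0,0,0]]

```text
t: 26.72
tool_pos: [0.4701, 0.1297, 0.0803]
tool_rot: [-1.794, -2.574, 0.006]
contact_force: [-1.1, -0.3, 0.2]
opening: -0.0003
```

```bash
cat > hk.py <<'E'
from fit import *
o=readout.get_obs();T=np.array(o["tool_pos"]);print(o["t"],T,o["contact_force"])
p=[.5693,.2118,.357]
C["wrist"]=viewer.calibration("wrist")
for c in["wrist","scene"]:
    w=viewer.get_image(c);cv2.imwrite(f"pics/hk_{c}_{o['t']:.1f}.png",w)
    print(c,[(np.round(r["at"],1).tolist(),round(r["confidence"],2)) for r in nets.pinpoint(c,"hook_knob")[:2]],[(np.round(r["box"]).tolist(),round(r["confidence"],2)) for r in nets.masks_of(c,"hook")[:2]])
    for t in(0,.1,.2,.4,.6): print(t,proj(C[c],W(p,(-.116,.05-.102*np.cos(t),.05+.102*np.sin(t)))))
E
python3 hk.py
```

```text
26.7167 [0.4701 0.1297 0.0803] [-1.0909 -0.2697  0.2407]
wrist [([259.9, 291.5], 0.61)] [([247.0, 254.0, 469.0, 297.0], 0.71)]
0 [256.5965 269.388 ]
0.1 [256.7203 278.7648]
0.2 [259.0663 289.0579]
0.4 [271.8728 312.415 ]
0.6 [298.1031 339.0763]
scene [([298.7, 227.2], 0.81), ([245.3, 125.3], 0.62)] [([298.0, 225.0, 340.0, 248.0], 0.54)]
0 [298.3389 231.1856]
0.1 [298.6567 229.0656]
0.2 [299.3471 227.1064]
0.4 [301.8477 223.76  ]
0.6 [305.8046 221.3146]
```

Request:
step_arm:
  moves:
    - [[0.1,-0.2,-0.8,0],[0.1,-0.1,-0.6,0],[0,0,-0.3,0],[0,0,-0.2,0],[0,0,0,0],[0,0,0,0]]

```text
t: 27.52
tool_pos: [0.4738, 0.1275, 0.0645]
tool_rot: [-1.795, -2.578, 0.001]
contact_force: [-0.1, -0.2, 0.5]
opening: -0.0002
```

Request:
step_arm:
  moves:
    - [[0,0,-0.2,0],[0,0,-0.1,0],[0,0,0,0],[0,0,0,0]]

```text
t: 27.85
tool_pos: [0.4741, 0.1275, 0.0618]
tool_rot: [-1.795, -2.578, 0.0]
contact_force: [0.7, -0.2, 0.5]
opening: 0.0
```

```bash
python3 hk.py
```

```text
27.85 [0.4741 0.1275 0.0618] [ 0.7232 -0.1613  0.5444]
wrist [([261.4, 284.0], 0.61)] [([247.0, 263.0, 498.0, 298.0], 0.66), ([185.0, 260.0, 559.0, 416.0], 0.53)]
0 [262.4029 281.2681]
0.1 [262.8508 292.4955]
0.2 [265.8213 304.9558]
0.4 [281.1728 333.7456]
0.6 [312.5135 367.4154]
scene [([300.2, 232.8], 0.53)] [([298.0, 232.0, 339.0, 248.0], 0.52)]
0 [298.3389 231.1856]
0.1 [298.6567 229.0656]
0.2 [299.3471 227.1064]
0.4 [301.8477 223.76  ]
0.6 [305.8046 221.3146]
```

Nearly down; press to the stop.

Request:
step_arm:
  moves:
    - [[0,0,-0.15,0],[0,0,-0.1,0],[0,0,0,0],[0,0,0,0]]

```text
t: 28.48
tool_pos: [0.474, 0.1274, 0.0592]
tool_rot: [-1.795, -2.578, 0.0]
contact_force: [0.3, 0.7, -0.7]
opening: -0.0001
```

Request:
step_arm:
  moves:
    - [[0,0,-0.1,0],[0,0,-0.1,0],[0,0,0,0],[0,0,0,0]]

```text
t: 28.82
tool_pos: [0.4743, 0.1275, 0.0583]
tool_rot: [-1.795, -2.578, 0.0]
contact_force: [-3.7, -0.4, 6.4]
opening: 0.0001
```

Request:
step_arm:
  moves:
    - [[0,0,-0.1,0],[0,0,0,0],[0,0,0,0]]

```text
t: 29.07
tool_pos: [0.4745, 0.1275, 0.058]
tool_rot: [-1.795, -2.578, 0.001]
contact_force: [-5.4, -1.2, 10.4]
opening: 0.0
```

Request:
step_arm:
  moves:
    - [[0,0,0.3,0],[0,0,1,0],[-0.3,0,3,0],[0,0,4,0],[0,0,4,0],[-1,-1,3,0],[-1,-3,0,0],[-1,-3,0,0],[-1,-3,0,0],[0,0,0,0]]

```text
t: 29.9
tool_pos: [0.4301, 0.024, 0.2099]
tool_rot: [1.8, 2.572, -0.002]
contact_force: [-0.8, 0.2, -0.5]
opening: 0.0
```

```bash
python3 lid.py; python3 hk.py
python3 - <<'E'
from h import *
viewer.get_image("top")
for n in["slip","file","gouge","jar","mallet","can"]: print(n,[(np.round(r["at"],1).tolist(),round(r["confidence"],2)) for r in nets.pinpoint("top",n)[:4]])
E
```

```text
29.9 [0.4301 0.024  0.2099] [-0.7667  0.1709 -0.4702]
scene lid_edge [([315.5, 242.4], 0.55), ([240.3, 220.7], 0.15)]
scene hook_knob [([297.6, 229.9], 0.54)]
top lid_edge [([238.3, 234.5], 0.63), ([309.3, 159.3], 0.21)]
top hook_knob [([262.7, 237.7], 0.48)]
1.73 [265.1491 286.5333] [205.1069 144.9938]
1.4 [280.8474 260.3218] [212.7014 167.6957]
1.2 [289.6568 247.9887] [217.7243 182.1027]
1.0 [297.3969 238.9458] [222.7168 195.9981]
0.6 [308.6119 231.2023] [231.5194 219.3135]
0.2 [313.528  236.0905] [237.4056 233.3512]
0.03 [313.7708 241.3364] [238.8118 236.0707]
0 [313.7067 242.4287] [238.9898 236.349 ]
hook 1.1 [321.2058 219.9866] [238.6162 242.8189]
hook 0.5 [303.6489 222.415 ] [254.8028 238.4689]
hook 0 [298.3389 231.1856] [259.6592 238.1731]
30.2 [0.4313 0.0282 0.2093] [-0.8068  0.0037  0.5527]
wrist [([357.3, 273.9], 0.85), ([384.9, 341.1], 0.49)] [([347.0, 265.0, 472.0, 285.0], 0.56)]
0 [354.6734 275.4012]
0.1 [357.5618 280.7993]
0.2 [361.7635 286.4414]
0.4 [374.3422 298.2434]
0.6 [392.6544 310.2334]
scene [([296.2, 288.1], 0.62), ([297.8, 232.2], 0.6)] [([297.0, 231.0, 339.0, 247.0], 0.81), ([106.0, 77.0, 218.0, 196.0], 0.32)]
0 [298.3389 231.1856]
0.1 [298.6567 229.0656]
0.2 [299.3471 227.1064]
0.4 [301.8477 223.76  ]
0.6 [305.8046 221.3146]
slip [([311.9, 216.9], 0.61)]
file [([396.3, 220.4], 0.65)]
gouge [([215.0, 301.8], 0.63), ([322.5, 269.9], 0.61)]
jar [([310.8, 158.6], 0.91)]
mallet [([145.6, 200.5], 0.64)]
can [([398.3, 287.0], 0.72)]
```

```bash
python3 -c "
from station import ctrl,readout
print(readout.get_obs()['contact_force']);print(ctrl.finish_job())"
```

```text
[ 0.55308692 -1.28062187  0.10349538]
the job is handed in; nothing more can be done
None
```

I drew the gouge out to the front from under the light bar and laid it in the empty +y berth. Then I shut the lid, swung the hook down over the stud and handed the job in at about 31 s.

**How it differed from the description:** the moves offer no tilt, so I gripped the handle at its butt with a vertical gripper. I pulled the gouge out, set it down on the bench and regrasped it level at mid-handle. On the bench release, the blade end swung the last few centimetres down between the slightly opened fingers. In the berth I lowered it until the force showed it was seated, then let go.

**Last checks:**
- **Gouge:** the wrist picture taken after release shows it in both cradles, blade to the back like gouge2. It sits about 6 mm further back than gouge2, and about 3 mm from the position I calculated for the berth; I left it there.
- **Lid:** it met a hard stop at z = 0.070 m, the shut height. The pinpoint network puts its edge within about 2 px of the shut position.
- **Hook:** it met a hard stop at the fully-down height. The knob is within about 3 px of fully down in all three cameras. One scene reading had a stray first guess at (296,288), which I took as a false detection.
- **Bystanders:** the slip stone, file, jar, mallet and can are within about 3 px of where they started in the top view. gouge2 looked unmoved in the last picture before the lid was shut; I could not check it afterwards.
- **Limits:** the highest force I read was about 13 N, and the robot was touching nothing at hand-in.

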